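Load the twin label dispenser and thread its spindle

ROBOT

A 7-joint arm with a two-finger parallel gripper is mounted at the origin on a cart in front of the work surface, level with it; the furniture and walls round the work are solid. World frame = base frame: x ahead of the robot, y to its left, z up, the work surface at z = 0. Lengths are in m, angles in rad, forces in N, time in s.
With the tool pointing down it reaches from about 0.425 to 0.925 m from the base axis. Payload 6.8 kg.
Tool frame: the origin (TCP) lies midway between the tips of the shut fingers; the grasp point (between the pads) lies r.grip_point_offset behind it (r.grip_point_offset is the distance from the TCP to the grasp point, in m); z points along the fingers, y is the line along which they close (so a half turn about z gives the same grasp; the last joint's range is limited). The gripper opens to 85 mm and grips with 20 to 120 N. Pads are 22 mm wide; open, the fingers measure 114 mm over their backs; the gripper's body (76 mm by 85 mm) begins 54 mm behind the grasp point. The pads swing forward as they close: fully open they stand 13 mm farther back than shut.
Start: joints at [-1.303, 0.477, 0.022, 1.555, -0.011, 1.109, -0.083], TCP at [0.248, 0.628, 0.231] pointing down, gripper open.
Joint ranges: [-2.96, 2.96], [-0.34, 2.1], [-1.41, 1.46], [0.24, 2.44], [-1.37, 4.51], [0.17, 1.92], [-2.96, 2.96]. Speed limits (rad/s): [2.39, 2.39, 3.14, 3.14, 3.14, 3.14, 3.14].

INTERFACE

Orientations are given as a rotation vector (axis times angle).
In Python, from bench import r gives the robot as it stands. The module is installed in compiled form; this text tells all that it offers.
- The arm moves only by the shell command python3 -m crank 'ROWS' [FORCE]. ROWS is JSON, a list of rows, each a list of 5 numbers: the shift along the world's x, y, z in units of 200 mm (1.0 is 200 mm), then the turn about the world's z in units of 45 degrees (1.0 is 45 degrees), then the opening, from -1 (shut) to 1 (fully open). In form: [[dx, dy, dz, turn, jaw], ...]. A call has 1 to 8 rows; each row shifts and turns the commanded pose from where the row before left it; what a row does not reach is not made up. A row lasts 1/12 s, in which the tool goes at most 41.7 mm and 7.16 degrees, less where a joint would pass 70% of its speed; a pose out of reach is approached as far as the arm can. A call with a number of a shift or a turn outside -1 to 1 is refused whole. A call with a gripper value outside its range is refused whole. The fingers move at their own pace and stop on an object; FORCE is the grip in N (left out, the last holds). Time passes only in rows, so rows that do not move let the fingers close. It gives the time, the measured TCP pose, the force, the opening and the grip force at its end, in the units of the state.
- r.get_obs(): the state, without advancing time (a new reading comes with each control period).
- r.grab_frame(name): name is "scene" or "top" or "wrist"; returns the picture (480x640x3 uint8, blue, green, red); there is no depth.
- r.camera_model(name): a dict with "fx", "fy", "cx", "cy" (pixels), "distortion" ([k1, k2, p1, p2, k3] as OpenCV has them; the pictures are not rectified), "R" (3x3) and "t" (3): a world point X has camera coordinates R X + t. Camera axes: x right, y down, z forward; pixel columns grow to the right and rows downward; lengths in m; the calibration is good to about 2 mm. A picture is of the moment at which its call begins: read the wrist's pose just before it. camera_model takes no time and is no camera call; for the wrist camera it gives the pose at the moment of the call.
- r.hand_in(): hands the job in; it is judged then, once.
The state is a dict: "clock": time; "joints": joint angles; "qvel": joint speeds; "tau": joint torques, N m; "tcp_pos": TCP position; "orientation": TCP orientation; "contact_force": force on the tool from outside, world axes, zero at the start; "moment": the same for the moment, N m; "grip_width": finger opening in m; "gripper_force": force on a finger pad.
Only numpy, scipy, OpenCV 4.12 (cv2) and the standard library are available. Lean on these libraries where they do the work, as an engineer would, in place of code of your own. Each camera call takes 0.05 s, during which the arm holds its last target. There are 200 camera calls.

TASK

Load the label dispenser: lift the spare label roll out of the wooden caddy and stand it in the dispenser's empty bay beside the other roll, then take the knobbed spindle that leans in the caddy and thread it through the uprights and both roll cores, from either end, until its collar is home against the outer upright. Let go of everything and leave the candle, the tin and the bottle standing where they are.

Things in the scene. Friction and masses are not known exactly. Their poses are not given: they have to be found in the camera images.
- dispenser: Fixed wooden twin label-roll dispenser, base 120 (x) x 150 (y) x 12 mm. Origin: centre of its underside; z up, y along the spindle line. Three uprights, each with a round 20 mm hole at x 0, z 60 mm: outer ones at y -69 to -57 and 57 to 69 mm, middle one at y -11 to 11 mm; 32 mm wide at the hole, 60 at the foot, round tops 76 mm above the table. A steel strip 38 mm high lines its -x edge.
- empty_bay (a point): Where the spare roll's core centre belongs: on the holes' line in the middle (dispenser y +34 mm) of the empty 46 mm wide bay, 60 mm above the table. The roll rests there on two 10 mm steel bars along y at x -28 and +28 mm, bar centres 18.6 mm above the table, which hold its core in line with the holes within 2 mm. Axes as the dispenser's.
- hole_left (a point): Centre of the spindle hole on the outer face of the dispenser's +y upright, 60 mm above the table. Axes as the dispenser's.
- hole_right (a point): Centre of the spindle hole on the outer face of the dispenser's -y upright, 60 mm above the table. Axes as the dispenser's.
- caddy: Fixed wooden caddy, 206 (x) x 58 (y) mm, 44 mm wide inside, floor 6 mm thick. Origin: centre of its underside; z up. Roll bay at x 2 to 96 mm, walls 32 to 45 mm high. Spindle slot at x -95 to -7 mm, its side walls rising to 81 mm; its end board at x -103 to -95 mm has an 18 mm wide notch, bottom 70 mm above the table, where the spindle leans, knob out past the -x end.
- spare_roll: Loose roll of blank labels: outside diameter 90 mm, 36 mm wide, open core of 26 mm bore, 0.11 to 0.22 kg. Origin: centre of the core; y along the core's axis. It stands on edge in the caddy's roll bay, centre 51 mm above the table; its upper 50 mm stand clear of the walls, so that it can be gripped across its width from above.
- old_roll: Loose roll of the same kind and size that already rests in the dispenser's other bay (middle at dispenser y -34 mm), core in line with the holes within 2 mm; 32 mm lie between its face and a roll in the empty bay. Origin: centre of the core; y along the core's axis.
- spindle: Loose spindle, 200 mm long, 0.08 to 0.13 kg: steel shaft 14 mm thick and 152 mm long, tapering over the last 12 mm to an 8 mm nose; black collar (32 mm wide, 4 mm thick) and round knob (24 mm thick, 44 mm long). Origin: on the axis at the collar's shaft-side face; +x runs along the shaft to the nose. It leans in the caddy, nose down 39 degrees to the caddy's +x; unclamped, it lifts straight up.
- spindle_nose (a point): Point on the spindle's axis at the end of its nose, 152 mm from the collar face.
- spindle_grip (a point): Point on the axis inside the knob, 28 mm behind the collar face, a good place to grip it (24 mm thick; the centre of mass lies about 75 mm from here towards the nose). Fingers here stay clear of the upright when the collar is home, if the tool leans away from the dispenser, knob side.
- candle: Loose poured candle in a straight glass, 68 mm diameter, 78 mm high, behind the dispenser. Origin: centre of its underside. A bystander.
- tin: Loose closed brown candle tin, 70 mm diameter, 48 mm high, between and behind dispenser and caddy. Origin: centre of its underside. A bystander.
- bottle: Loose amber glass bottle with screw cap, 40 mm diameter, 101 mm high, to the left of the caddy. Origin: centre of its underside. A bystander.

How it is judged:
On the way, in this order (a step that is already met when the one before it is completed fails the run):
1. the spare roll rests in the dispenser's empty bay, its core in line with the holes (x of spare_roll in the frame of dispenser between -0.009 and 0.009 m and y of spare_roll in the frame of dispenser between 0.023 and 0.045 m and z of spare_roll in the frame of dispenser between 0.051 and 0.069 m and angle between the y axis of spare_roll and the y axis of dispenser, either way round below 0.2 rad), for 0.2 s.
2. the spindle's nose has come out through the far upright, having passed both rolls (((y of spindle_nose in the frame of dispenser above 0.069 m and y of spindle in the frame of dispenser below 0 m) or (y of spindle_nose in the frame of dispenser below -0.069 m and y of spindle in the frame of dispenser above 0 m)) and x of spindle in the frame of dispenser between -0.006 and 0.006 m and z of spindle in the frame of dispenser between 0.053 and 0.067 m and x of spindle_nose in the frame of dispenser between -0.006 and 0.006 m and z of spindle_nose in the frame of dispenser between 0.053 and 0.067 m), for 0.1 s.
At the end, for the whole second after the job is handed in: Spindle through all three uprights and both rolls, within 7 mm of the holes' line; collar within 7 mm of either outer upright, nose out past the opposite one; spare roll in the bay at y +34 mm, old roll at y -34 mm, cores within 9 mm of that line; all released and at rest (all of step 1 and ((y of spindle in the frame of dispenser between -0.076 and -0.064 m and y of spindle_nose in the frame of dispenser above 0.073 m) or (y of spindle in the frame of dispenser between 0.064 and 0.076 m and y of spindle_nose in the frame of dispenser below -0.073 m)) and x of spindle in the frame of dispenser between -0.006 and 0.006 m and z of spindle in the frame of dispenser between 0.053 and 0.067 m and x of spindle_nose in the frame of dispenser between -0.006 and 0.006 m and z of spindle_nose in the frame of dispenser between 0.053 and 0.067 m and x of old_roll in the frame of dispenser between -0.009 and 0.009 m and y of old_roll in the frame of dispenser between -0.045 and -0.023 m and z of old_roll in the frame of dispenser between 0.051 and 0.069 m and angle between the y axis of old_roll and the y axis of dispenser, either way round below 0.2 rad and linear speed of each of spindle, spare_roll, old_roll below 0.02 m/s); the robot touches nothing.
It fails at once if the candle, the tin or the bottle is shifted by more than 40 mm or knocked over (distance of any of candle, tin, bottle from where it was at the start of the episode above 0.04 m or angle between any of candle, tin, bottle's own z axis and vertical above 0.5 rad).
It also fails if it takes over 64 s, if anything falls off the work surface, if the arm or the gripper's body presses on something with over 40 N, if the wrist force passes 120 N, or if a joint passes its speed limit or range.

## Working session

There is one attempt and no reset: what is moved stays moved. The work goes in short steps, Python scripts to look and compute and a shell command to move; the robot and the scene stay as the last step left them, time stands still between calls to the robot, and variables do not carry over. Pictures are saved under pics/ and viewed, at most 10 in all, crops included, and the job is handed in when it is done.

```bash
mkdir -p pics; python3 - <<'E'
from bench import r
import cv2,numpy as np
print(r.grip_point_offset); o=r.get_obs(); print(o)
for n in("scene","top"):
    cv2.imwrite(f"pics/{n}0.png",r.grab_frame(n)); m=r.camera_model(n); print(n,m)
E
```

```text
0.0187
{'clock': 0.0, 'joints': array([-1.30305349,  0.47780173,  0.0223428 ,  1.55643619, -0.01149787,
        1.10931529, -0.08309664]), 'qvel': array([ 1.33205838e-03,  7.58604366e-04, -9.01025033e-04, -4.78595648e-04,
       -4.52828599e-05,  6.35668445e-04,  1.36751874e-03]), 'tau': array([ 1.58323005e-04, -5.96449220e+01,  1.60827778e+00, -2.81201130e+01,
        1.25066412e-02,  9.18955629e-03,  1.60478385e-05]), 'tcp_pos': array([0.24756277, 0.6273292 , 0.23033113]), 'orientation': array([-5.86829490e-01, -3.08608891e+00,  2.86010571e-03]), 'contact_force': array([-0.31418692,  0.86199124,  0.23570334]), 'moment': array([0.02039586, 0.09422961, 0.02723221]), 'gripper_force': 0.0, 'grip_width': 0.08534271158625237}
scene {'fx': 565.9642963665784, 'fy': 565.9642963665784, 'cx': 305.0638511038693, 'cy': 231.4197785482428, 'distortion': array([0.0560718, 0.       , 0.       , 0.       , 0.       ]), 'R': array([[ 0.83807051, -0.54533424,  0.0157601 ],
       [-0.25957541, -0.42399148, -0.86767034],
       [ 0.4798525 ,  0.723078  , -0.49689012]]), 't': array([-0.43280289,  0.30061066,  0.78118429])}
top {'fx': 505.6844328486463, 'fy': 505.6844328486463, 'cx': 316.9295158724948, 'cy': 239.3350477591733, 'distortion': array([-0.04388118,  0.        ,  0.        ,  0.        ,  0.        ]), 'R': array([[ 0.01518416, -0.99988069,  0.00283737],
       [-0.99722431, -0.01535056, -0.07285624],
       [ 0.07289111, -0.00172324, -0.99733842]]), 't': array([0.0923914 , 0.57500328, 1.20549761])}
```

View pics/top0.png

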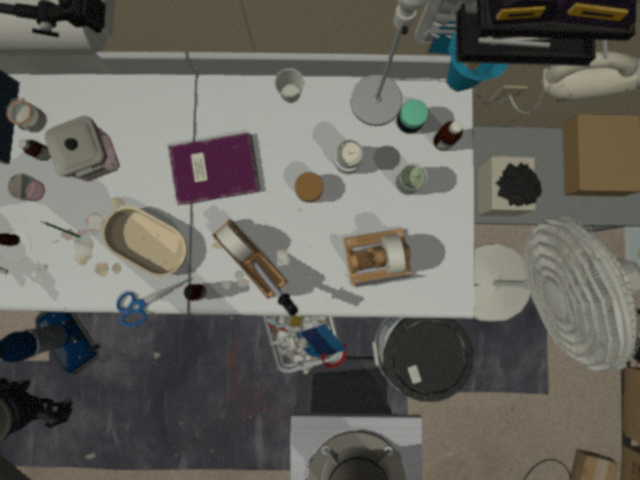

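View pics/scene0.png

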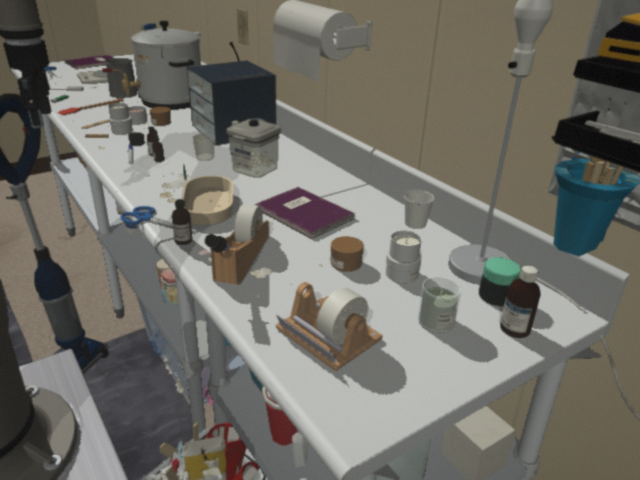

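```bash
cat > h.py <<'E'
from bench import r
import cv2,numpy as np
def cam(m): return np.array([[m['fx'],0,m['cx']],[0,m['fy'],m['cy']],[0,0,1]]),m['R'],m['t'],m['distortion']
def proj(m,P):
    K,R,t,d=cam(m); return cv2.projectPoints(np.float64(P).reshape(-1,1,3),cv2.Rodrigues(R)[0],t,K,d)[0][:,0]
def back(m,px,z):
    K,R,t,d=cam(m); n=cv2.undistortPoints(np.float64(px).reshape(-1,1,2),K,d)[:,0]
    v=np.c_[n,np.ones(len(n))]@R; c=-R.T@t; return c+v*((np.asarray(z)-c[2])/v[:,2])[:,None]
E
python3 - <<'E'
from h import *
m=r.camera_model('top')
print(back(m,[[288,303],[238,240],[225,220],[378,257],[397,254],[195,291],[309,186],[348,155]],np.array([.1,.096,.045,.06,.105,.1,.048,.078])).round(3))
w=r.camera_model('wrist'); o=r.get_obs(); print(w['fx'],w['R'],-w['R'].T@w['t'],o['tcp_pos'])
im=cv2.imread('pics/top0.png')[210:320,190:420]; cv2.imwrite('pics/t1.png',cv2.resize(im,(800,383),interpolation=cv2.INTER_CUBIC))
E
```

```text
[[ 0.423  0.164  0.1  ]
 [ 0.564  0.281  0.096]
 [ 0.615  0.321  0.045]
 [ 0.531 -0.043  0.06 ]
 [ 0.537 -0.08   0.105]
 [ 0.447  0.375  0.1  ]
 [ 0.699  0.122  0.048]
 [ 0.769  0.031  0.078]]
335.13108839061516 [[ 0.36718442  0.93014645 -0.00178461]
 [ 0.89080802 -0.35110181  0.28842434]
 [ 0.26765029 -0.10749467 -0.95750103]] [0.17963188 0.65386398 0.37372652] [0.24755605 0.62740297 0.2304268 ]
```

View pics/t1.png

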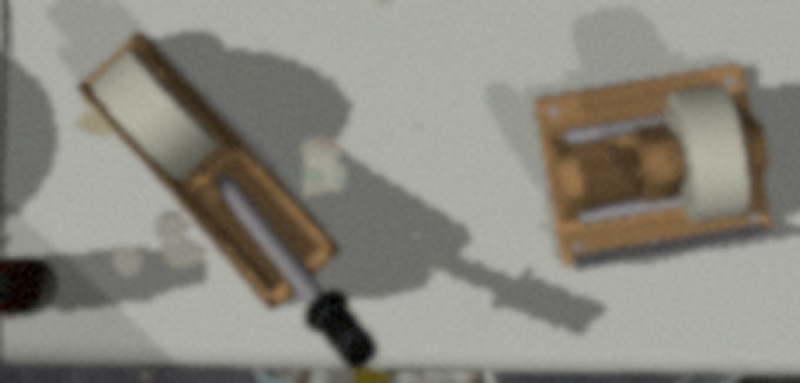

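```bash
cat >> h.py <<'E'
from scipy.optimize import least_squares
def T2(p,P):
    P=np.float64(P); c,s=np.cos(p[2]),np.sin(p[2])
    return np.c_[p[0]+c*P[:,0]-s*P[:,1],p[1]+s*P[:,0]+c*P[:,1],P[:,2]]
def fit(obs,p0,loss='soft_l1'):  # obs: list of (cameramodel, modelpts, pixels)
    f=lambda p:np.concatenate([(proj(m,T2(p,P))-px).ravel() for m,P,px in obs])
    s=least_squares(f,p0,loss=loss,x_scale=[.01,.01,.05]); return s.x,f(s.x).reshape(-1,2).round(1)
E
python3 - <<'E'
from h import *
m=r.camera_model('top'); S=230/800
g=lambda L:np.array(L)*S+[190,210]
D=[[-.06,.075,.012],[.06,.075,.012],[.06,-.075,.012],[-.06,-.075,.012]]
print(fit([(m,D,g([[568,265],[538,97],[742,65],[770,218]]))],[.53,-.04,.1]))
C=[[.103,.029,.04],[.103,-.029,.04],[-.103,.029,.081],[-.103,-.029,.081]]
print(fit([(m,C,g([[82,88],[137,37],[275,303],[335,252]]))],[.53,.24,.8]))
p=fit([(m,C,g([[82,88],[137,37],[275,303],[335,252]]))],[.53,.24,.8])[0]
print(T2(p,[[.049,0,.09]]))
E
```

```text
(array([ 0.53509135, -0.04932576,  0.20108981]), array([[-0.4,  0.1],
       [-1.1, -0.1],
       [ 0.3, -2.1],
       [ 1.9,  2.1]]))
(array([0.52360066, 0.26002647, 0.7695905 ]), array([[-1.7,  0.2],
       [ 0.3, -1.6],
       [-0.2,  2.4],
       [ 1.1, -0.4]]))
[[0.55879225 0.29412269 0.09      ]]
```

```bash
R='[0.13,-0.14,0.01,0.122,1]'; python3 -m crank '[[0.13,-0.14,0.01,0.122,0],[0.13,-0.14,0.01,0.122,0],[0.13,-0.14,0.01,0.122,0],[0.13,-0.14,0.01,0.122,0],[0.13,-0.14,0.01,0.122,0.1],[0.13,-0.14,0.01,0.122,0.1],[0.13,-0.14,0.01,0.122,0.1],[0.13,-0.14,0.01,0.122,0.1]]' 60
python3 -m crank '[[0.12,-0.13,0,0.122,0.3],[0.12,-0.13,0,0.122,0.3],[0.12,-0.13,0,0.122,0.3],[0.12,-0.13,0,0.122,0.3],[0,0,0,0,0.3],[0,0,0,0,0.3],[0,0,0,0,0.3],[0,0,0,0,0.3]]'
python3 - <<'E'
from h import *
import pickle
m=r.camera_model('wrist'); im=r.grab_frame('wrist'); pickle.dump(m,open('w1.pkl','wb')); cv2.imwrite('pics/w1.png',im)
print(r.get_obs()['tcp_pos'],r.get_obs()['orientation'])
E
```

```text
clock: 0.77
tcp_pos: [0.4566, 0.4021, 0.2471]
orientation: [0.617, -3.08, 0.001]
contact_force: [0.4, 0.4, -0.1]
grip_width: 0.0472
gripper_force: 0.0
clock: 1.43
tcp_pos: [0.5505, 0.3015, 0.247]
orientation: [1.188, -2.907, -0.001]
contact_force: [0.5, -0.1, 0.5]
grip_width: 0.0558
gripper_force: 0.0
[0.55043892 0.30166301 0.24714935] [ 1.18897047e+00 -2.90731923e+00 -1.17780350e-03]
```

View pics/w1.png

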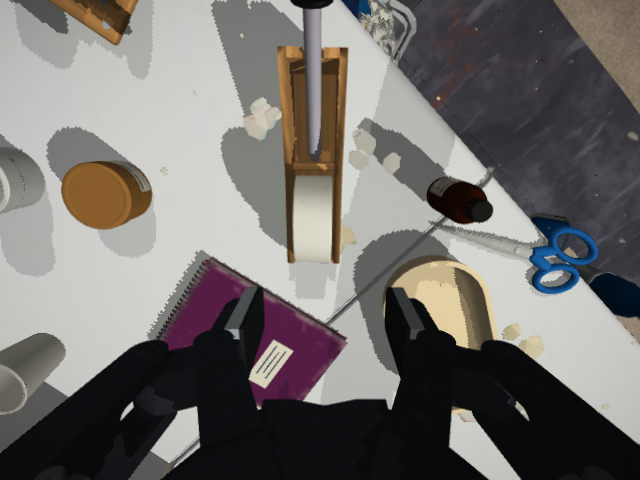

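```bash
python3 - <<'E'
from h import *
import pickle
m=pickle.load(open('w1.pkl','rb'))
print(m['R'],-m['R'].T@m['t'])
p=[.5236,.26,.7696]
P=[[-.103,.029,.081],[-.103,-.029,.081],[.103,.029,.04],[.103,-.029,.04],[.049,.018,.096],[.049,-.018,.096],[.08,.018,.085],[.08,-.018,.085],[.094,.018,.051],[.094,-.018,.051]]
print(proj(m,T2(p,P)).round(1))
E
```

```text
[[-7.00130386e-01  7.14015016e-01  4.13429849e-06]
 [ 6.83940094e-01  6.70638633e-01  2.87175507e-01]
 [ 2.05044852e-01  2.01063126e-01 -9.57877982e-01]] [0.498452   0.24958455 0.39038148]
[[348.1  38.5]
 [276.7  38. ]
 [340.5 259.3]
 [288.3 259. ]
 [332.5 224.5]
 [292.7 224.2]
 [331.8 252.9]
 [294.4 252.7]
 [330.9 254.9]
 [297.3 254.7]]
```

```bash
python3 - <<'E'
import cv2
im=cv2.imread('pics/w1.png')[0:270,240:380]
im=cv2.resize(cv2.transpose(im),None,fx=2.96,fy=4,interpolation=cv2.INTER_CUBIC); print(im.shape); cv2.imwrite('pics/w1c.png',im)
E
```

```text
(560, 799, 3)
```

View pics/w1c.png

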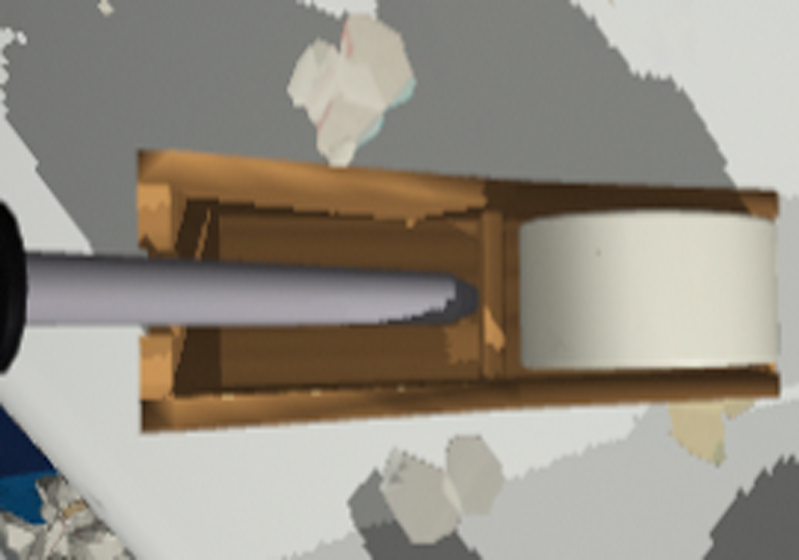

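```bash
python3 - <<'E'
from h import *
import pickle
m=pickle.load(open('w1.pkl','rb')); t=r.camera_model('top'); S=230/800
g=lambda L:np.array(L)*S+[190,210]
C=lambda a,b:[[.103,.029,b],[.103,-.029,b],[-.103,.029,a],[-.103,-.029,a]]
for a,b in((.081,.045),(.081,.032),(.078,.037)):
    p,e=fit([(m,C(a,b),[[339,263],[287.5,262.5],[348,48],[277.5,46.6]]),(t,C(a,b),g([[82,88],[137,37],[275,303],[335,252]]))],[.52,.26,.77]); print(p,e.tolist())
    p2,e=fit([(m,C(a,b),[[339,263],[287.5,262.5],[348,48],[277.5,46.6]])],[.52,.26,.77]); print(' wrist only',p2,e.tolist())
    th=np.linspace(0,6.28,100)
    for x in(.047,.049,.051):
        q=np.vstack([proj(m,T2(p2,np.c_[x+.045*np.cos(th),0*th+y,.051+.045*np.sin(th)])) for y in(-.018,.018)])
        print('  roll',x,q.min(0).round(1),q.max(0).round(1),T2(p2,[[x,0,0]])[0].round(4))
E
```

```text
[0.52686629 0.2624878  0.7628627 ] [[0.6, 1.5], [-0.6, 1.4], [0.2, -3.5], [-0.4, -3.2], [-2.9, -1.6], [-0.7, -3.4], [-1.5, 1.1], [-0.1, -1.5]]
 wrist only [0.52822301 0.26383892 0.76221956] [[0.5, 3.2], [-0.6, 3.0], [0.2, -0.8], [-0.2, -0.6]]
  roll 0.047 [291.8 172.9] [331.9 261.1] [0.5622 0.2963 0.    ]
  roll 0.049 [291.9 174.9] [331.9 263. ] [0.5637 0.2977 0.    ]
  roll 0.051 [291.9 176.9] [331.8 264.8] [0.5651 0.2991 0.    ]
[0.52862105 0.26394864 0.76137333] [[-0.2, -0.7], [0.4, -0.9], [0.1, -0.3], [-0.3, -0.1], [-2.4, -1.9], [-0.3, -3.5], [-2.2, 0.3], [-0.8, -2.2]]
 wrist only [0.52886039 0.26419219 0.76057987] [[-0.3, -0.4], [0.3, -0.6], [0.2, 0.2], [-0.2, 0.3]]
  roll 0.047 [291.6 173.6] [331.7 261.8] [0.5629 0.2966 0.    ]
  roll 0.049 [291.6 175.6] [331.6 263.6] [0.5644 0.298  0.    ]
  roll 0.051 [291.6 177.6] [331.6 265.5] [0.5658 0.2993 0.    ]
[0.52789971 0.26327577 0.76235172] [[0.1, 0.0], [-0.0, -0.1], [-0.2, -0.8], [0.1, -0.5], [-2.6, -1.8], [-0.5, -3.4], [-1.8, 0.6], [-0.4, -2.0]]
 wrist only [0.52812405 0.26351665 0.76164077] [[0.0, 0.3], [-0.1, 0.2], [-0.1, -0.3], [0.2, -0.0]]
  roll 0.047 [291.6 172.6] [331.7 260.9] [0.5621 0.296  0.    ]
  roll 0.049 [291.7 174.6] [331.7 262.7] [0.5636 0.2973 0.    ]
  roll 0.051 [291.7 176.6] [331.6 264.5] [0.565  0.2987 0.    ]
```

```bash
python3 -m crank '[[0.068,-0.021,0,-0.019,0.3],[0,0,-0.179,0,0.3],[0,0,-0.179,0,0.3],[0,0,-0.179,0,0.3],[0,0,-0.179,0,0.3],[0,0,-0.179,0,0.3],[0,0,0,0,0.3],[0,0,0,0,0.3]]' 60
python3 - <<'E'
from bench import r
print(r.get_obs()['tcp_pos'],r.get_obs()['orientation'])
E
```

```text
clock: 2.15
tcp_pos: [0.5643, 0.2954, 0.0669]
orientation: [1.163, -2.914, 0.001]
contact_force: [0.7, 1.0, 1.4]
grip_width: 0.0557
gripper_force: 0.0
[0.56434321 0.29543882 0.06693434] [ 1.16302640e+00 -2.91407356e+00  1.24618294e-03]
```

```bash
python3 -m crank '[[0,0,0,0,-0.4],[0,0,0,0,-0.4],[0,0,0,0,-0.4],[0,0,0,0,-0.4],[0,0,0,0,-0.4],[0,0,0,0,-0.4],[0,0,0,0,-0.4],[0,0,0,0,-0.4]]' 60; python3 -m crank '[[0,0,0.1,0,-0.4],[0,0,0.15,0,-0.4],[0,0,0.2,0,-0.4],[0,0,0.2,0,-0.4],[0,0,0.05,0,-0.4],[0,0,0,0,-0.4]]'
python3 - <<'E'
from bench import r
print(r.get_obs()['tcp_pos'],r.get_obs()['orientation'])
E
```

```text
clock: 2.82
tcp_pos: [0.5671, 0.2971, 0.0712]
orientation: [-1.162, 2.913, 0.002]
contact_force: [-1.0, 1.8, 6.4]
grip_width: 0.0348
gripper_force: 60.0
clock: 3.32
tcp_pos: [0.5677, 0.2969, 0.2136]
orientation: [-1.16, 2.91, 0.002]
contact_force: [0.2, -0.3, -2.0]
grip_width: 0.035
gripper_force: 59.8
[0.56767887 0.29688022 0.21357655] [-1.16001712e+00  2.90994937e+00  2.27484792e-03]
```

```bash
python3 -m crank '[[0.04,-0.18,0.04,-0.08,-0.4],[0.04,-0.18,0.04,-0.08,-0.4],[0.04,-0.18,0.04,-0.08,-0.4],[0.04,-0.18,0.04,-0.08,-0.4],[0.04,-0.18,0.04,-0.08,-0.4],[0.04,-0.18,0.04,-0.08,-0.4],[0.04,-0.18,0.04,-0.08,-0.4],[0.04,-0.18,0.04,-0.08,-0.4]]'
python3 -m crank '[[0.04,-0.18,0.04,-0.08,-0.4],[0,0,0,0,-0.4],[0,0,0,0,-0.4],[0,0,0,0,-0.4],[0,0,0,0,-0.4]]'
python3 - <<'E'
from h import *
import pickle
m=r.camera_model('wrist'); im=r.grab_frame('wrist'); pickle.dump(m,open('w2.pkl','wb')); cv2.imwrite('pics/w2.png',im)
print(r.get_obs()['tcp_pos'],r.get_obs()['orientation'])
E
```

```text
clock: 3.98
tcp_pos: [0.6283, 0.0057, 0.2708]
orientation: [0.396, -3.113, 0.0]
contact_force: [1.3, 0.2, -1.4]
grip_width: 0.0348
gripper_force: 59.8
clock: 4.4
tcp_pos: [0.6365, -0.0264, 0.2788]
orientation: [0.308, -3.124, -0.002]
contact_force: [-0.8, 1.1, -2.1]
grip_width: 0.035
gripper_force: 59.7
[ 0.63667385 -0.02623001  0.27908027] [ 3.08192769e-01 -3.12442867e+00 -1.48299121e-03]
```

View pics/w2.png

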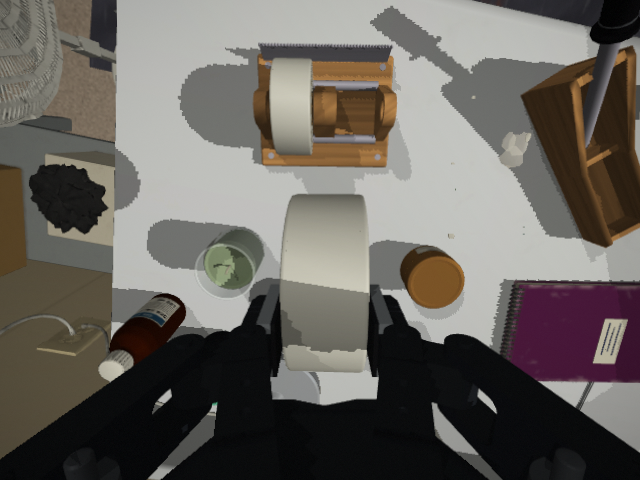

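```bash
python3 - <<'E'
import cv2
im=cv2.imread('pics/w2.png')[30:180,240:410]
cv2.imwrite('pics/w2c.png',cv2.resize(im,None,fx=4,fy=4,interpolation=cv2.INTER_CUBIC))
E
```

```text
(no output)
```

View pics/w2c.png

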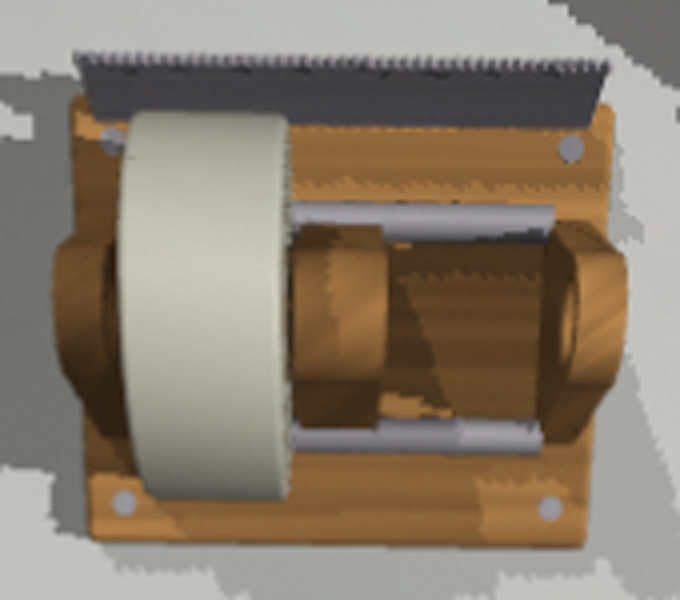

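```bash
python3 - <<'E'
from h import *
import pickle
m=pickle.load(open('w2.pkl','rb')); g=lambda L:np.array(L)/4+[240,30]-.375
D=[[.06,-.075,.012],[.06,.075,.012],[-.06,-.075,.012],[-.06,.075,.012]]
p,e=fit([(m,D,g([[93,540],[584,545],[73,98],[611,106]]))],[.535,-.05,.2]); print(p,e.tolist())
q=lambda P:((proj(m,T2(p,P))-[240,30]+.375)*4).round(0).tolist()
print('strip top',q([[-.06,-.072,.038],[-.06,.072,.038]]))
th=np.linspace(0,6.28,200)
for y in(-.052,-.016):
    a=np.array(q(np.c_[.045*np.cos(th),0*th+y,.06+.045*np.sin(th)])); print('roll',y,a.min(0),a.max(0))
for y in(.069,.057,.011,-.011,-.069): 
    ph=np.linspace(0,3.14,50); a=np.array(q(np.c_[.016*np.cos(ph),0*ph+y,.06+.016*np.sin(ph)])); print('upr',y,a.min(0),a.max(0))
# held roll silhouette in wrist frame, full px
o=r.get_obs(); tc=np.array([.6366,-.0263,.2789]); yaw=np.arctan2(*[2*.09-1 for _ in range(2)])
n=np.array([.3082,-3.1244]);n/=np.linalg.norm(n); Y=2*n*n[1]-[0,1]; X=2*n*n[0]-[1,0]; print('tool y yaw',np.degrees(np.arctan2(Y[1],Y[0])))
for dx in(-.004,0,.004):
  for dz in(-.024,-.020,-.016):
    a=np.vstack([proj(m,np.c_[tc[0]+X[0]*(dx+.045*np.cos(th))+Y[0]*s,tc[1]+X[1]*(dx+.045*np.cos(th))+Y[1]*s,tc[2]+dz+.045*np.sin(th)]) for s in(-.018,.018)])
    print(dx,dz,a.min(0).round(1),a.max(0).round(1))
print('bay',T2(p,[[0,.034,.06]]),'hole_r',T2(p,[[0,-.069,.06]]), np.degrees(p[2]))
E
```

```text
[ 0.53734879 -0.04597452  0.18444086] [[-1.4, 1.4], [1.0, 1.6], [-1.2, -0.7], [1.7, -0.9]]
strip top [[60.0, 70.0], [626.0, 78.0]]
roll -0.052 [104. 114.] [158. 502.]
roll -0.016 [269. 116.] [284. 504.]
upr 0.069 [610. 254.] [628. 391.]
upr 0.057 [563. 254.] [578. 390.]
upr 0.011 [383. 252.] [387. 388.]
upr -0.011 [295. 251.] [297. 387.]
upr -0.069 [ 54. 247.] [ 70. 384.]
tool y yaw 101.26719767268024
-0.004 -0.024 [282.2 203.6] [370.  376.5]
-0.004 -0.02 [280.9 205. ] [371.4 382.2]
-0.004 -0.016 [279.7 206.5] [372.8 388.2]
0 -0.024 [281.8 196.1] [370.4 369.6]
0 -0.02 [280.6 197.4] [371.7 375.2]
0 -0.016 [279.3 198.7] [373.2 381. ]
0.004 -0.024 [281.4 188.4] [370.8 362.7]
0.004 -0.02 [280.2 189.5] [372.2 368. ]
0.004 -0.016 [278.9 190.7] [373.6 373.7]
bay [[ 0.5311133  -0.01255119  0.06      ]] hole_r [[ 0.55000318 -0.1138042   0.06      ]] 10.567682860644304
```

```bash
python3 -m crank '[[-0.175,0.023,0,-0.016,-0.4],[-0.175,0.023,0,0,-0.4],[-0.176,0.023,0,0,-0.4],[0,0,-0.15,0,-0.4],[0,0,-0.15,0,-0.4],[0,0,-0.15,0,-0.4],[0,0,0,0,-0.4],[0,0,0,0,-0.4]]'
python3 - <<'E'
from h import *
o=r.get_obs(); print(o['tcp_pos']); n=o['orientation'][:2]/np.linalg.norm(o['orientation'][:2]); Y=2*n*n[1]-[0,1]; print(np.degrees(np.arctan2(Y[1],Y[0])), o['contact_force'])
E
```

```text
clock: 5.12
tcp_pos: [0.5309, -0.0135, 0.1894]
orientation: [0.287, -3.125, -0.0]
contact_force: [0.4, -0.1, -1.4]
grip_width: 0.0348
gripper_force: 59.7
[ 0.53088457 -0.01352807  0.18939713]
100.48592075878234 [ 0.39435324 -0.08827399 -1.43121045]
```

```bash
python3 -m crank '[[0.003,0.005,-0.13,0,-0.4],[0,0,-0.13,0,-0.4],[0,0,-0.1,0,-0.4],[0,0,-0.08,0,-0.4],[0,0,-0.05,0,-0.4],[0,0,-0.03,0,-0.4],[0,0,0,0,-0.4],[0,0,0,0,-0.4]]'
python3 - <<'E'
from h import *
o=r.get_obs(); print(o['tcp_pos'],o['contact_force'],o['moment'])
E
```

```text
clock: 5.78
tcp_pos: [0.5337, -0.0133, 0.0874]
orientation: [-0.284, 3.127, 0.0]
contact_force: [-0.2, 1.1, -1.9]
grip_width: 0.0353
gripper_force: 59.8
[ 0.53368273 -0.01330151  0.08735549] [-0.23316626  1.06303687 -1.92644525] [-0.03985742  0.0161294   0.0329538 ]
```

```bash
python3 -m crank '[[-0.008,0.003,-0.01,0,-0.4],[0,0,-0.01,0,-0.4],[0,0,0,0,-0.4],[0,0,0,0,-0.4]]'; python3 -m crank '[[0,0,-0.01,0,-0.4],[0,0,0,0,-0.4],[0,0,0,0,-0.4]]'
```

```text
clock: 6.12
tcp_pos: [0.5312, -0.0129, 0.0826]
orientation: [-0.284, 3.128, 0.0]
contact_force: [-0.9, -0.3, -1.7]
grip_width: 0.0351
gripper_force: 59.8
clock: 6.37
tcp_pos: [0.5315, -0.0129, 0.0805]
orientation: [-0.284, 3.128, 0.0]
contact_force: [0.9, -0.1, -0.3]
grip_width: 0.035
gripper_force: 59.8
```

```bash
python3 -m crank '[[0,0,-0.005,0,-0.4],[0,0,0,0,-0.15],[0,0,0,0,-0.1],[0,0,0,0,0],[0,0,0,0,0.1],[0,0,0,0,0.15],[0,0,0,0,0.15],[0,0,0,0,0.15]]'; python3 -m crank '[[0,0,0.05,0,0.15],[0,0,0.15,0,0.15],[0,0,0.2,0,0.15],[0,0,0.2,0,0.15],[0,0,0.2,0,0.15],[0.13,0,0.1,0,0.15],[0.13,0,0,0,0.15],[0.13,0,0,0,0.15]]';  python3 -m crank '[[0.1,0,0,0,0],[0,0,0,0,0],[0,0,0,0,0],[0,0,0,0,0]]'
python3 - <<'E'
from h import *
import pickle
m=r.camera_model('wrist'); im=r.grab_frame('wrist'); pickle.dump(m,open('w3.pkl','wb')); cv2.imwrite('pics/w3.png',im)
o=r.get_obs(); print(o['tcp_pos'],o['orientation'])
E
```

```text
clock: 7.03
tcp_pos: [0.531, -0.0129, 0.0792]
orientation: [0.284, -3.128, 0.0]
contact_force: [1.2, 0.1, -0.7]
grip_width: 0.0491
gripper_force: 0.0
clock: 7.7
tcp_pos: [0.611, -0.0129, 0.2629]
orientation: [-0.284, 3.123, 0.001]
contact_force: [0.3, -0.0, -0.6]
grip_width: 0.0494
gripper_force: 0.0
clock: 8.03
tcp_pos: [0.6284, -0.0131, 0.2594]
orientation: [0.283, -3.128, 0.0]
contact_force: [-0.6, 0.6, -0.5]
grip_width: 0.0429
gripper_force: 0.0
[ 0.62816381 -0.01304442  0.25950111] [ 2.83614434e-01 -3.12803234e+00 -1.29155379e-04]
```

View pics/w3.png

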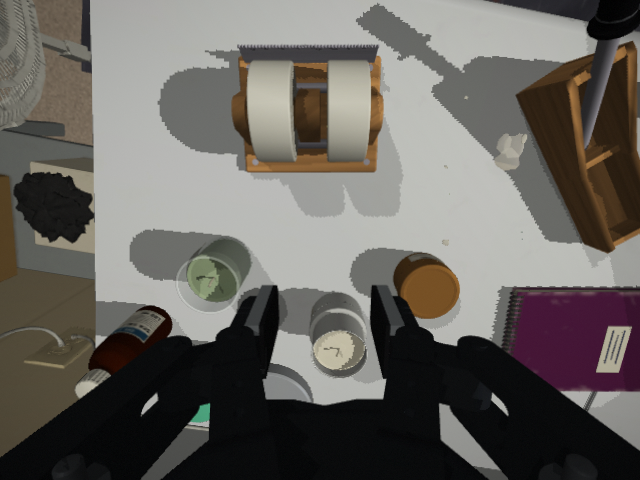

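```bash
python3 - <<'E'
from h import *
import pickle
p=[.5285,.264,.761]
A=lambda s:[-.0906+s*.777,0,.0754-s*.629]
P=T2(p,[A(.1054),A(.06),A(0),A(-.03),A(-.0466),A(-.0746),A(-.0946)]); print(P.round(4).tolist())
for n in('w1','w3'): print(proj(pickle.load(open(n+'.pkl','rb')),P).round(0).tolist())
t=r.camera_model('top'); print(((proj(t,P)-[190,210])*800/230).round(0).tolist())
q=r.get_obs(); print(q['joints'])
E
```

```text
[[0.5222, 0.258, 0.0091], [0.4967, 0.2337, 0.0377], [0.4629, 0.2015, 0.0754], [0.446, 0.1854, 0.0943], [0.4367, 0.1765, 0.1047], [0.4209, 0.1615, 0.1223], [0.4097, 0.1508, 0.1349]]
[[315.0, 160.0], [314.0, 125.0], [313.0, 65.0], [312.0, 27.0], [312.0, 1.0], [311.0, -48.0], [310.0, -91.0]]
[[578.0, 154.0], [586.0, 125.0], [599.0, 76.0], [608.0, 46.0], [613.0, 26.0], [623.0, -12.0], [632.0, -44.0]]
[[217.0, 173.0], [246.0, 209.0], [288.0, 260.0], [309.0, 287.0], [322.0, 303.0], [343.0, 329.0], [359.0, 348.0]]
[-0.20232978  0.37747253  0.16472623  1.65022984 -0.06725045  1.12015795
  1.7319967 ]
```

```bash
python3 -m crank '[[-0.05,0.042,0,-0.156,0.3],[-0.05,0.042,0,-0.156,0.3],[-0.05,0.042,0,-0.156,0.3],[-0.05,0.042,0,-0.156,0.3],[-0.05,0.042,0,-0.156,0.3],[-0.05,0.042,0,-0.156,0.3],[-0.05,0.042,0,-0.156,0.3],[-0.05,0.042,0,-0.156,0.3]]' 40
python3 -m crank '[[-0.05,0.042,0,-0.156,0.3],[-0.05,0.042,0,-0.156,0.3],[-0.05,0.042,0,-0.156,0.3],[-0.05,0.042,0,-0.156,0.3],[-0.05,0.042,0,-0.156,0.3],[-0.05,0.042,0,-0.156,0.3],[-0.05,0.042,0,-0.156,0.3],[-0.05,0.042,0,-0.156,0.3]]'
python3 -m crank '[[-0.05,0.042,0,-0.156,0.3],[-0.05,0.042,0,-0.156,0.3],[-0.05,0.042,0,-0.156,0.3],[-0.05,0.042,0,-0.156,0.3],[-0.036,0.03,0,-0.142,0.3],[0,0,0,0,0.3],[0,0,0,0,0.3],[0,0,0,0,0.3]]'
cat >> h.py <<'E'
def st():
    o=r.get_obs(); n=o['orientation'][:2]/np.linalg.norm(o['orientation'][:2]); Y=2*n*n[1]-[0,1]
    print(o['tcp_pos'].round(4),'yaw',np.degrees(np.arctan2(Y[1],Y[0])).round(2),'F',o['contact_force'].round(1),'M',o['moment'].round(2),'j',o['joints'].round(2),'w',round(o['grip_width'],4))
E
python3 -c "from h import *;st()"
```

```text
clock: 8.75
tcp_pos: [0.5476, 0.0545, 0.2596]
orientation: [-1.231, -2.89, -0.001]
contact_force: [0.1, -0.4, -0.3]
grip_width: 0.0554
gripper_force: 0.0
clock: 9.42
tcp_pos: [0.4677, 0.1215, 0.2595]
orientation: [-2.446, -1.97, -0.0]
contact_force: [-0.1, -0.1, -0.4]
grip_width: 0.0556
gripper_force: 0.0
clock: 10.08
tcp_pos: [0.4221, 0.1605, 0.2595]
orientation: [-2.915, -1.17, -0.001]
contact_force: [0.5, 0.2, 0.3]
grip_width: 0.0555
gripper_force: 0.0
[0.4221 0.1605 0.2595] yaw -46.25 F [0.5 0.2 0.3] M [-0.07 -0.05  0.03] j [-0.84  0.06  0.36  2.05 -0.03  1.03 -1.28] w 0.0555
```

```bash
python3 -m crank '[[-0.006,0.005,-0.15,0,0.3],[0,0,-0.15,0,0.3],[0,0,-0.15,0,0.3],[0,0,-0.15,0,0.3],[0,0,-0.1,0,0.3],[0,0,-0.062,0,0.3],[0,0,0,0,0.3],[0,0,0,0,0.3]]' 40; python3 -c "
from h import *
st(); import pickle; pickle.dump(r.camera_model('scene'),open('s.pkl','wb'))"; python3 -m crank '[[0,0,0,0,-0.6],[0,0,0,0,-0.6],[0,0,0,0,-0.6],[0,0,0,0,-0.6],[0,0,0,0,-0.6],[0,0,0,0,-0.6],[0,0,0,0,-0.6],[0,0,0,0,-0.6]]' 40;python3 -c "from h import *;st()"
```

```text
clock: 10.75
tcp_pos: [0.4209, 0.1613, 0.1067]
orientation: [2.916, 1.167, -0.002]
contact_force: [1.7, 0.0, 1.4]
grip_width: 0.0552
gripper_force: 0.0
[0.4209 0.1613 0.1067] yaw -46.4 F [1.7 0.  1.4] M [-0.01 -0.01 -0.  ] j [-0.79  0.3   0.33  2.2  -0.16  0.66 -1.15] w 0.0552
clock: 11.42
tcp_pos: [0.4213, 0.1623, 0.1073]
orientation: [-2.917, -1.166, -0.002]
contact_force: [1.0, -0.5, 3.1]
grip_width: 0.0227
gripper_force: 39.7
[0.4213 0.1623 0.1073] yaw -46.42 F [ 1.  -0.5  3.1] M [-0.13 -0.32  0.01] j [-0.79  0.3   0.33  2.2  -0.16  0.66 -1.16] w 0.0227
```

```bash
python3 -m crank '[[0,0,0.03,0,-0.6],[0,0,0.08,0,-0.6],[0,0,0.12,0,-0.6],[0,0,0.12,0,-0.6],[0,0,0.12,0,-0.6],[0,0,0.1,0,-0.6],[0,0,0.08,0,-0.6],[0,0,0,0,-0.6]]' 50
python3 -c "
from h import *
st(); im=r.grab_frame('scene')
cv2.imwrite('pics/s2.png',cv2.resize(im[130:330,130:400],None,fx=2.9,fy=2.9,interpolation=cv2.INTER_CUBIC))"
```

```text
clock: 12.08
tcp_pos: [0.4218, 0.1627, 0.2397]
orientation: [-2.916, -1.166, -0.006]
contact_force: [0.3, -0.4, -1.7]
grip_width: 0.0226
gripper_force: 49.6
[0.4218 0.1627 0.2397] yaw -46.41 F [ 0.3 -0.4 -1.7] M [-0.01  0.01 -0.05] j [-0.85  0.09  0.37  2.08 -0.04  0.98 -1.27] w 0.0226
```

View pics/s2.png

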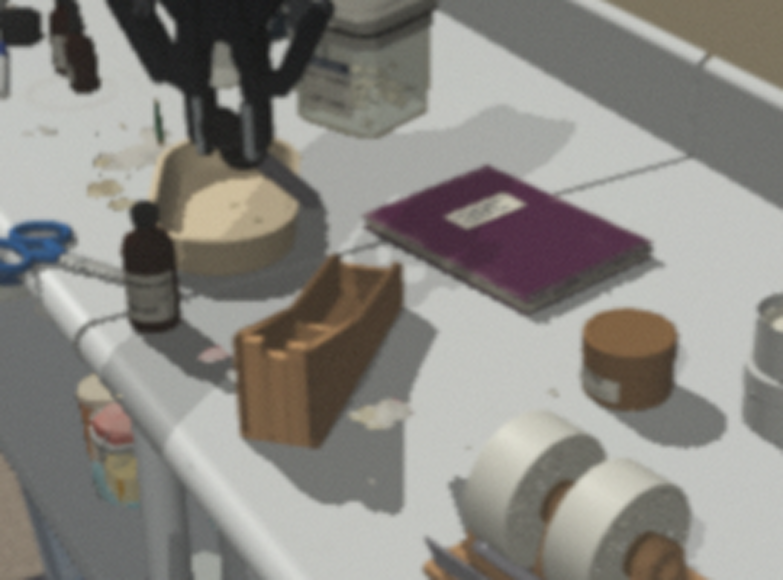

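```bash
python3 -c "
from h import *
m=r.camera_model('scene'); d=np.array([.7241,.6897])
for a in(25,39,50,60):
    c,s=np.cos(np.radians(a)),np.sin(np.radians(a)); g=np.array([.4213,.162,.255])
    print(a,((proj(m,[np.r_[g[:2]+d*L*c,g[2]-L*s] for L in(.028,.180)])-[130,130])*2.9).round(0).tolist())
"; python3 -m crank '[[0.05,-0.014,0.02,0.15,-0.6],[0.05,-0.014,0.02,0.15,-0.6],[0.05,-0.014,0.02,0.15,-0.6],[0.05,-0.014,0,0.15,-0.6],[0.05,-0.014,0,0.15,-0.6],[0.05,-0.014,0,0.15,-0.6],[0.05,-0.014,0,0.15,-0.6],[0.05,-0.014,0,0.15,-0.6]]'
python3 -m crank '[[0.03,-0.01,0,0.067,-0.6],[0,0,0,0,-0.6],[0,0,0,0,-0.6]]'; python3 -c "from h import *;st()"
```

```text
25 [[248.0, 129.0], [325.0, 135.0]]
39 [[246.0, 140.0], [317.0, 197.0]]
50 [[244.0, 148.0], [307.0, 244.0]]
60 [[242.0, 155.0], [295.0, 284.0]]
clock: 12.8
tcp_pos: [0.4999, 0.1392, 0.2469]
orientation: [-2.061, -2.369, 0.005]
contact_force: [-0.3, -0.2, -1.7]
grip_width: 0.0224
gripper_force: 49.6
clock: 13.05
tcp_pos: [0.5058, 0.1373, 0.2474]
orientation: [-2.009, -2.414, 0.004]
contact_force: [-0.3, 0.4, -1.6]
grip_width: 0.0222
gripper_force: 49.6
[0.5058 0.1373 0.2474] yaw 10.46 F [-0.3  0.4 -1.6] M [-0.07 -0.04 -0.03] j [-0.66  0.21  0.33  1.91 -0.08  1.03 -0.12] w 0.0222
```

```bash
python3 -m crank '[[0.005,0,-0.1,0.002,-0.6],[0,0,-0.1,0,-0.6],[0,0,-0.1,0,-0.6],[0,0,-0.05,0,-0.6],[0,0,-0.05,0,-0.6],[0,0,-0.05,0,-0.6],[0,0,-0.05,0,-0.6],[0,0,0,0,-0.6]]'; python3 -c "from h import *;st()"
```

```text
clock: 13.72
tcp_pos: [0.5073, 0.1387, 0.1478]
orientation: [-2.004, -2.417, -0.0]
contact_force: [-1.0, 3.5, 0.4]
grip_width: 0.0227
gripper_force: 49.2
[0.5073 0.1387 0.1478] yaw 10.67 F [-1.   3.5  0.4] M [ 0.98  0.17 -0.02] j [-0.63  0.34  0.3   2.01 -0.14  0.81 -0.06] w 0.0227
```

```bash
python3 -m crank '[[0,0,-0.06,0,-0.6],[0,0,-0.06,0,-0.6],[0,0,-0.06,0,-0.6],[0,0,-0.06,0,-0.6],[0,0,-0.04,0,-0.6],[0,0,-0.03,0,-0.6],[0,0,0,0,-0.6],[0,0,0,0,-0.6]]'; python3 -c "from h import *;st()"
```

```text
clock: 14.38
tcp_pos: [0.5083, 0.1382, 0.0873]
orientation: [2.005, 2.418, 0.002]
contact_force: [2.0, 1.2, 0.4]
grip_width: 0.0224
gripper_force: 48.9
[0.5083 0.1382 0.0873] yaw 10.68 F [2.  1.2 0.4] M [ 0.55 -0.23 -0.16] j [-0.6   0.44  0.27  2.05 -0.18  0.68 -0.02] w 0.0224
```

```bash
python3 -m crank '[[0,0,-0.04,0,-0.6],[0,0,-0.02,0,-0.6],[0,0,0,0,-0.6],[0,0,0,0,-0.6]]'; python3 -m crank '[[0,0,-0.015,0,-0.6],[0,0,0,0,-0.6],[0,0,0,0,-0.6]]'; python3 -c "
from h import *
st(); im=r.grab_frame('scene')
cv2.imwrite('pics/s3.png',cv2.resize(im[130:330,130:400],None,fx=2.9,fy=2.9,interpolation=cv2.INTER_CUBIC))
c=T2([.5366,-.0461,.184],[[0,1,0],[0,0,0]]);d=(c[0]-c[1])[:2]; g=r.get_obs()['tcp_pos']+[0,0,.0155]
m=r.camera_model('scene')
for a in(-8,-4,0,4,8):
    a=np.radians(a); print(((proj(m,[np.r_[g[:2]+d*L*np.cos(a),g[2]-L*np.sin(a)] for L in(.028,.180)])-130)*2.9).round(0).tolist())
"
```

```text
clock: 14.72
tcp_pos: [0.5084, 0.1375, 0.0751]
orientation: [2.005, 2.418, 0.001]
contact_force: [2.7, -1.4, 4.4]
grip_width: 0.0221
gripper_force: 49.3
clock: 14.97
tcp_pos: [0.5087, 0.1375, 0.0725]
orientation: [2.005, 2.417, 0.002]
contact_force: [2.6, -1.1, 6.1]
grip_width: 0.0224
gripper_force: 49.4
[0.5087 0.1375 0.0725] yaw 10.66 F [ 2.6 -1.1  6.1] M [ 0.05 -0.53 -0.16] j [-0.59  0.46  0.26  2.05 -0.19  0.65 -0.02] w 0.0224
[[359.0, 324.0], [225.0, 219.0]]
[[359.0, 327.0], [225.0, 234.0]]
[[359.0, 329.0], [226.0, 249.0]]
[[359.0, 332.0], [228.0, 265.0]]
[[359.0, 334.0], [230.0, 280.0]]
```

View pics/s3.png

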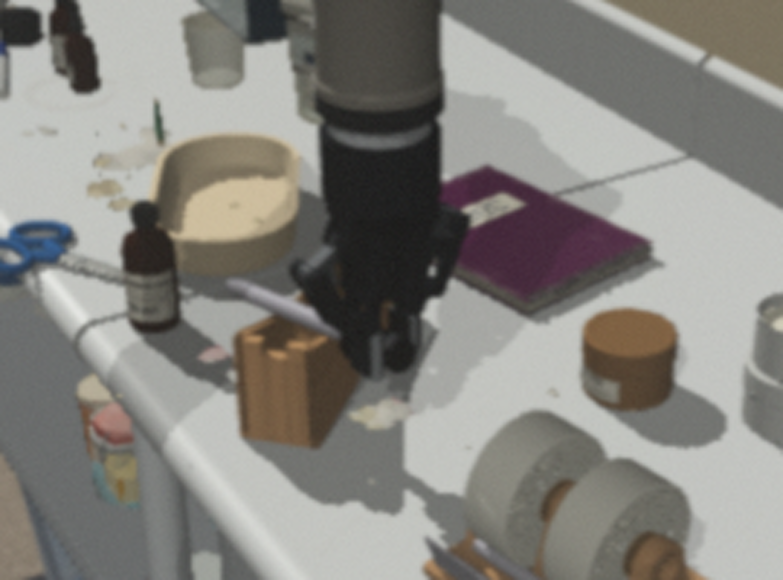

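```bash
python3 -m crank '[[0,0,-0.02,0,-0.6],[0,0,-0.02,0,-0.6],[0,0,-0.01,0,-0.6],[0,0,0,0,-0.6],[0,0,0,0,-0.6]]'; python3 -c "
from h import *
st(); im=r.grab_frame('scene'); cv2.imwrite('pics/s4.png',im)
c=T2([.5366,-.0461,.184],[[0,1,0],[0,0,0]]);d=(c[0]-c[1])[:2]; g=r.get_obs()['tcp_pos']+[0,0,.0155]
m=r.camera_model('scene')
for a in(-4,0,4,8):
    a=np.radians(a); print((proj(m,[np.r_[g[:2]+d*L*np.cos(a),g[2]-L*np.sin(a)] for L in(.028,.180)])).round(1).tolist())
# shaft edges per column: print brightness extents
for x in range(206,246,4):
    col=im[205:260,x].astype(int); print(x,[ '%d'%v for v in col[:,0]-col[:,2]])
"
```

```text
clock: 15.43
tcp_pos: [0.509, 0.1369, 0.0625]
orientation: [2.005, 2.416, 0.002]
contact_force: [3.3, -3.1, 6.6]
grip_width: 0.0226
gripper_force: 50.2
[0.509  0.1369 0.0625] yaw 10.62 F [ 3.3 -3.1  6.6] M [-0.3  -0.71 -0.12] j [-0.59  0.48  0.26  2.06 -0.2   0.63 -0.01] w 0.0226
[[254.3, 247.2], [208.3, 215.0]]
[[254.3, 248.1], [208.6, 220.2]]
[[254.3, 248.9], [209.2, 225.4]]
[[254.4, 249.8], [209.9, 230.8]]
206 ['-47', '-47', '-46', '-47', '-47', '-46', '-47', '-43', '-34', '-25', '-24', '-25', '-23', '-22', '-21', '-19', '-19', '-20', '-22', '-19', '-7', '-2', '-2', '-3', '-4', '-2', '-1', '-2', '-1', '-3', '-2', '-2', '-3', '-1', '-3', '-2', '-2', '-2', '-2', '-2', '-3', '-3', '-2', '-3', '-13', '-18', '-22', '-24', '-18', '-10', '-3', '-2', '-2', '-2', '-1']
210 ['-46', '-48', '-47', '-45', '-47', '-47', '-46', '-40', '-30', '-26', '-24', '-23', '-23', '-16', '-5', '0', '2', '1', '-1', '-2', '-2', '-2', '-3', '-3', '-3', '-3', '-2', '-3', '-4', '-4', '-2', '-4', '-1', '-2', '-2', '-1', '-2', '-2', '-2', '-7', '-15', '-19', '-22', '-22', '-20', '-17', '-18', '-19', '-20', '-23', 
[... 2177 characters left out ...]
'-43', '-45', '-45']
238 ['-3', '-4', '-2', '-1', '-3', '-3', '-2', '-2', '-2', '-4', '-2', '-2', '-2', '-4', '-1', '-3', '-1', '-2', '0', '1', '1', '2', '0', '2', '0', '1', '-2', '-1', '-3', '-2', '-3', '-2', '-2', '-1', '0', '1', '-2', '-7', '-19', '-35', '-45', '-54', '-64', '-65', '-55', '-39', '-30', '-27', '-25', '-27', '-26', '-25', '-25', '-26', '-27']
242 ['-3', '-2', '-2', '-4', '-3', '-2', '-2', '-2', '-2', '0', '-2', '-1', '-1', '0', '3', '4', '5', '3', '3', '0', '-1', '0', '0', '0', '-1', '-2', '0', '-1', '-2', '-2', '-4', '-3', '-2', '-1', '-2', '-2', '-2', '-2', '-4', '-3', '-17', '-36', '-42', '-33', '-27', '-27', '-27', '-27', '-27', '-26', '-26', '-26', '-25', '-25', '-25']
```

```bash
python3 - <<'E'
import cv2,numpy as np
im=cv2.imread('pics/s4.png').astype(int)
for x in range(206,232,2):
    c=im[208:248,x]; print(x,' '.join('%d%s'%(v.sum()//3,'*' if v[0]-v[2]>-9 else '') for v in c))
E
```

```text
206 183 184 184 177 158 124 101 89 89 90 91 94 94 89 88 88 86 84* 85* 87* 89* 88* 87* 85* 87* 113* 154* 164* 167* 167* 166* 167* 165* 166* 166* 167* 166* 166* 166* 166*
208 183 183 183 178 153 119 95 90 92 89 101 123* 125* 111* 95* 86 80 80* 86* 87* 89* 87* 85* 83* 85* 112* 154* 165* 164* 164* 167* 166* 166* 167* 166* 165* 166* 166* 165* 164*
210 184 183 182 176 151 111 94 90 89 89 104 127* 141* 130* 109* 96* 81* 77* 82* 89* 89* 85* 87* 84* 86* 112* 152* 164* 165* 166* 164* 166* 164* 167* 165* 163* 156* 142 122 114
212 185 183 179 168 141 104 90 87 89 87 94 111 135* 147* 134* 113* 96* 80* 77* 82* 85* 85* 85* 85* 87* 112* 152* 165* 165* 165* 166* 165* 164* 166* 161* 145 119 94 79 72
214 184 184 178 158 124 97 88 88 87 86 86 94 110* 133* 146* 139* 119* 103* 89* 80* 84* 82* 83* 87* 89* 112* 153* 166* 165* 165* 164* 164* 164* 160* 144 124 113 106 107 105
216 183 178 167 147 110 90 86 86 86 87 85 87 89 105 129* 145* 147* 139* 128* 114* 96* 85* 82* 85* 87* 115* 155* 165* 165* 165* 166* 165* 163* 151 121 109 102 105 127 126
218 176 164 151 125 97 86 86 85 87 84 85 84 86 87 101 134* 164* 171
[... 328 characters left out ...]
* 174* 166* 148* 129* 110* 96* 114* 152* 165* 166* 164* 149* 114 88 80 65 56 56 54 56 55
224 148 128 96 80 82 80 78 80 77 80 79 79 79 82* 86* 88* 90* 94* 119* 153* 171* 171* 151* 131* 113* 106* 129* 154* 161* 148* 104 71 67 59 54 55 54 57 55 56
226 121 92 79 77 77 77 78 78 76 76 78 76 81* 84* 87* 88* 86* 87* 92* 111* 144* 167* 171* 158* 137* 119* 107* 117* 131* 110 75 56 54 55 56 56 51 55 57 56
228 82 75 74 75 73 74 75 73 76 79 81* 85* 85* 83* 87* 90* 87* 82* 83* 86* 104* 137* 163* 173* 161* 142* 123* 105* 91 75 65 56 54 54 56 56 58 56 59 66
230 73 70 73 71 71 72 74 76 81* 81* 84* 84* 84* 84* 85* 86* 84* 78* 70* 66* 64* 81* 119* 153* 172* 162* 146* 128* 108* 85* 68 57 57 55 59 56 55 57 64 90
```

```bash
python3 -m crank '[[0,0,0,0,-0.6],[0,0,0,0,-0.6],[0,0,0.06,0,-0.6],[0,0,0.11,0,-0.6],[0,0,0.11,0,-0.6],[0,0,0.11,0,-0.6],[0,0,0.06,0,-0.6],[0.02,-0.08,0.04,0,-0.6]]' 90
python3 -m crank '[[0.03,-0.12,0,0,-0.6],[0.03,-0.17,0,0,-0.6],[0.03,-0.17,0,0,-0.6],[0.03,-0.17,0,0,-0.6],[0.03,-0.17,0,0,-0.6],[0.03,-0.17,0,0,-0.6],[0.03,-0.17,0,0,-0.6],[0.03,-0.17,0,0,-0.6]]'
python3 -m crank '[[0.03,-0.17,0,0,-0.6],[0.03,-0.17,0,0,-0.6],[0.03,-0.17,0,0,-0.6],[0.03,-0.17,0,0,-0.6],[0.02,-0.12,0,0,-0.6],[0.01,-0.07,0,0,-0.6],[0,0,0,0,-0.6],[0,0,0,0,-0.6]]'; python3 -c "from h import *;st()"
```

```text
clock: 16.15
tcp_pos: [0.5103, 0.125, 0.1607]
orientation: [-1.997, -2.423, -0.0]
contact_force: [-0.2, 0.1, -1.3]
grip_width: 0.0211
gripper_force: 88.2
clock: 16.82
tcp_pos: [0.5582, -0.1412, 0.1589]
orientation: [-2.001, -2.417, 0.003]
contact_force: [-0.0, 1.2, -0.5]
grip_width: 0.0214
gripper_force: 88.2
clock: 17.48
tcp_pos: [0.5889, -0.3134, 0.1589]
orientation: [-2.004, -2.416, 0.0]
contact_force: [-0.3, 0.8, -1.4]
grip_width: 0.0218
gripper_force: 88.2
[ 0.5889 -0.3134  0.1589] yaw 10.67 F [-0.3  0.8 -1.4] M [-0.03 -0.02 -0.  ] j [ 0.12  0.56  0.4   1.66 -0.25  0.97  0.79] w 0.0218
```

```bash
python3 -c "
from h import *
for n in('scene','top'): cv2.imwrite('pics/bg_%s.png'%n,r.grab_frame(n))"
python3 -m crank '[[-0.011,-0.01,-0.12,0,-0.6],[0,0,-0.15,0,-0.6],[0,0,-0.15,0,-0.6],[0,0,-0.1,0,-0.6],[0,0,-0.05,0,-0.6],[0,0,0,0,-0.6],[0,0,0,0,-0.6]]'; python3 - <<'E'
from h import *
st(); g=r.get_obs()['tcp_pos']+[0,0,.0155]; p=[.5366,-.0461,.184]; d=np.array([-np.sin(.184),np.cos(.184)])
for n in('scene','top','wrist'):
    m=r.camera_model(n); im=r.grab_frame(n); cv2.imwrite(f'pics/a_{n}.png',im)
    P=[np.r_[g[:2]+d*L,g[2]] for L in(0,.028,.06,.10,.14,.18)]; q=proj(m,P); print(n,q.round(1).tolist())
    t=q[5]-q[1]; t/=np.linalg.norm(t); nn=np.array([-t[1],t[0]]); f=im.astype(np.float32)
    for s in np.linspace(0.2,1.1,8):
        c=q[1]+(q[5]-q[1])*s; h=14 if n!='wrist' else 30; k=np.arange(-h,h+1,1 if h==14 else 2)
        pts=(c+nn*k[:,None]).astype(np.float32); v=cv2.remap(f,pts[None,:,0],pts[None,:,1],cv2.INTER_LINEAR)[0]
        print(' %.2f'%s,' '.join('%d%s'%(a.mean(),'*' if a[0]-a[2]>-9 else '') for a in v))
E
```

```text
clock: 18.17
tcp_pos: [0.588, -0.3152, 0.0464]
orientation: [-2.003, -2.42, -0.001]
contact_force: [0.1, -0.3, 0.1]
grip_width: 0.0214
gripper_force: 88.2
[ 0.588  -0.3152  0.0464] yaw 10.77 F [ 0.1 -0.3  0.1] M [-0.06 -0.03 -0.05] j [ 0.16  0.69  0.34  1.72 -0.31  0.78  0.84] w 0.0214
scene [[470.4, 393.2], [453.2, 382.4], [434.6, 370.6], [412.6, 356.7], [391.9, 343.6], [372.4, 331.3]]
 0.20 206* 206* 205* 205* 205* 203* 195* 163* 125* 117* 130* 147* 161* 171* 176* 173* 172* 183* 198* 204* 205* 206* 206* 206* 206* 205* 206* 206* 205*
 0.33 206* 206* 207* 205* 206* 202* 182* 150* 122* 120* 136* 152* 165* 172* 175* 173* 175* 190* 202* 206* 206* 206* 206* 207* 206* 207* 207* 206* 206*
 0.46 207* 207* 207* 207* 206* 201* 184* 146* 119* 125* 142* 157* 168* 176* 175* 173* 182* 197* 205* 207* 207* 206* 206* 206* 206* 206* 207* 207* 207*
 0.59 127* 136* 168* 199* 204* 196* 167* 132* 118* 128* 148* 163* 172* 176* 175* 176* 189* 202* 207* 207* 207* 207* 208* 207* 207* 207* 208* 208* 207*
 0.71 123* 125* 130* 156* 184* 184* 157* 123* 117* 135* 153* 166* 175* 177* 175* 178* 193* 203* 207* 207* 
[... 2129 characters left out ...]
* 136* 127* 116* 101* 119* 201* 201* 201* 201*
 0.46 115* 114* 114* 114* 115* 115* 98* 108* 125* 136* 143* 148* 152* 155* 159* 165* 169* 167* 158* 150* 143* 137* 131* 125* 116* 105* 90* 101* 114* 114* 115*
 0.59 0* 0* 0* 0* 0* 0* 0* 0* 0* 0* 0* 0* 0* 0* 0* 0* 0* 0* 0* 0* 0* 0* 0* 0* 0* 0* 0* 0* 0* 0* 0*
 0.71 0* 0* 0* 0* 0* 0* 0* 0* 0* 0* 0* 0* 0* 0* 0* 0* 0* 0* 0* 0* 0* 0* 0* 0* 0* 0* 0* 0* 0* 0* 0*
 0.84 0* 0* 0* 0* 0* 0* 0* 0* 0* 0* 0* 0* 0* 0* 0* 0* 0* 0* 0* 0* 0* 0* 0* 0* 0* 0* 0* 0* 0* 0* 0*
 0.97 0* 0* 0* 0* 0* 0* 0* 0* 0* 0* 0* 0* 0* 0* 0* 0* 0* 0* 0* 0* 0* 0* 0* 0* 0* 0* 0* 0* 0* 0* 0*
 1.10 0* 0* 0* 0* 0* 0* 0* 0* 0* 0* 0* 0* 0* 0* 0* 0* 0* 0* 0* 0* 0* 0* 0* 0* 0* 0* 0* 0* 0* 0* 0*
```

```bash
python3 -m crank '[[-0.0065,0,0.025,-0.005,-0.6],[0,0,0,0,-0.6],[-0.0112,0.06,0,0,-0.6],[-0.0112,0.06,0,0,-0.6],[-0.0056,0.03,0,0,-0.6],[0,0,0,0,-0.6],[0,0,0,0,-0.6]]'; python3 -c "from h import *;st()"
```

```text
clock: 18.9
tcp_pos: [0.5808, -0.285, 0.0508]
orientation: [-2.007, -2.416, -0.0]
contact_force: [-0.9, -0.4, -1.2]
grip_width: 0.021
gripper_force: 88.2
[ 0.5808 -0.285   0.0508] yaw 10.56 F [-0.9 -0.4 -1.2] M [-0.11  0.01 -0.03] j [ 0.11  0.66  0.35  1.77 -0.31  0.76  0.8 ] w 0.021
```

```bash
python3 -m crank '[[-0.0093,0.05,0,0,-0.6],[-0.0093,0.05,0,0,-0.6],[-0.0093,0.05,0,0,-0.6],[-0.0093,0.05,0,0,-0.6],[0,0,0,0,-0.6],[0,0,0,0,-0.6]]'; python3 -c "from h import *;st()"
```

```text
clock: 19.4
tcp_pos: [0.5733, -0.2451, 0.0509]
orientation: [-2.007, -2.416, -0.0]
contact_force: [-0.0, -1.1, -2.1]
grip_width: 0.0216
gripper_force: 88.2
[ 0.5733 -0.2451  0.0509] yaw 10.56 F [-0.  -1.1 -2.1] M [-0.14  0.   -0.02] j [ 0.05  0.63  0.35  1.83 -0.31  0.73  0.75] w 0.0216
```

```bash
python3 -m crank '[[-0.0056,0.03,-0.005,0,-0.6],[-0.0056,0.03,-0.005,0,-0.6],[-0.0056,0.03,0,0,-0.6],[-0.0056,0.03,0,0,-0.6],[0,0,0,0,-0.6],[0,0,0,0,-0.6]]'; python3 -c "from h import *;st()"
```

```text
clock: 19.9
tcp_pos: [0.5687, -0.2217, 0.0489]
orientation: [-2.008, -2.416, -0.0]
contact_force: [0.5, 0.9, -0.9]
grip_width: 0.0218
gripper_force: 88.2
[ 0.5687 -0.2217  0.0489] yaw 10.52 F [ 0.5  0.9 -0.9] M [-0.06  0.03  0.06] j [ 0.01  0.62  0.35  1.87 -0.31  0.71  0.72] w 0.0218
```

```bash
python3 -m crank '[[-0.0056,0.03,-0.005,0,-0.6],[-0.0056,0.03,-0.005,0,-0.6],[-0.0056,0.03,-0.005,0,-0.6],[-0.0056,0.03,0,0,-0.6],[-0.0056,0.03,0,0,-0.6],[-0.0056,0.03,0,0,-0.6],[0,0,0,0,-0.6],[0,0,0,0,-0.6]]'; python3 -c "from h import *;st()"
```

```text
clock: 20.57
tcp_pos: [0.562, -0.1853, 0.0459]
orientation: [-2.008, -2.415, -0.001]
contact_force: [-0.8, 0.2, 0.5]
grip_width: 0.0214
gripper_force: 88.2
[ 0.562  -0.1853  0.0459] yaw 10.53 F [-0.8  0.2  0.5] M [0.22 0.03 0.04] j [-0.05  0.6   0.35  1.91 -0.31  0.68  0.67] w 0.0214
```

```bash
python3 -m crank '[[0,0,-0.008,0,-0.6],[0,0,-0.007,0,-0.6],[-0.0037,0.02,0,0,-0.6],[-0.0037,0.02,0,0,-0.6],[-0.0037,0.02,0,0,-0.6],[-0.0037,0.02,0,0,-0.6],[0,0,0,0,-0.6],[0,0,0,0,-0.6]]'; python3 -c "from h import *;st()"
```

```text
clock: 21.23
tcp_pos: [0.5591, -0.1692, 0.0429]
orientation: [-2.008, -2.415, -0.001]
contact_force: [-1.2, 2.0, 2.2]
grip_width: 0.0217
gripper_force: 88.3
[ 0.5591 -0.1692  0.0429] yaw 10.51 F [-1.2  2.   2.2] M [0.54 0.15 0.02] j [-0.07  0.6   0.34  1.93 -0.31  0.67  0.65] w 0.0217
```

```bash
python3 -m crank '[[-0.0037,0.02,0,0,-0.6],[-0.0037,0.02,0,0,-0.6],[-0.0037,0.02,0,0,-0.6],[0,0,0,0,-0.6],[0,0,0,0,-0.6]]'; python3 -c "from h import *;st()"
```

```text
clock: 21.65
tcp_pos: [0.5567, -0.1573, 0.0428]
orientation: [-2.008, -2.415, -0.001]
contact_force: [-0.2, 0.7, 2.1]
grip_width: 0.0214
gripper_force: 88.3
[ 0.5567 -0.1573  0.0428] yaw 10.5 F [-0.2  0.7  2.1] M [ 0.41  0.05 -0.04] j [-0.09  0.59  0.35  1.95 -0.31  0.66  0.63] w 0.0214
```

```bash
python3 -m crank '[[-0.0037,0.02,0,0,-0.6],[-0.0037,0.02,0,0,-0.6],[-0.0037,0.02,0,0,-0.6],[0,0,0,0,-0.6]]'; python3 -c "from h import *;st()"; python3 -m crank '[[-0.0019,0.01,0,0,-0.6],[-0.0019,0.01,0,0,-0.6],[0,0,0,0,-0.6],[0,0,0,0,-0.6]]'; python3 -c "from h import *;st()"
```

```text
clock: 21.98
tcp_pos: [0.5544, -0.1449, 0.0428]
orientation: [-2.008, -2.415, -0.001]
contact_force: [0.1, 0.8, 1.1]
grip_width: 0.0214
gripper_force: 88.3
[ 0.5544 -0.1449  0.0428] yaw 10.52 F [0.1 0.8 1.1] M [ 0.5   0.09 -0.03] j [-0.12  0.58  0.35  1.96 -0.31  0.65  0.61] w 0.0214
clock: 22.32
tcp_pos: [0.5541, -0.1437, 0.043]
orientation: [2.009, 2.412, -0.001]
contact_force: [0.3, -4.5, -0.6]
grip_width: 0.0209
gripper_force: 88.3
[ 0.5541 -0.1437  0.043 ] yaw 10.43 F [ 0.3 -4.5 -0.6] M [-0.53 -0.24  0.11] j [-0.12  0.58  0.35  1.96 -0.31  0.65  0.61] w 0.0209
```

```bash
python3 -m crank '[[-0.0037,0.02,0,0,-0.6],[0,0,0,0,-0.6],[0,0,0,0,-0.6]]'; python3 -c "from h import *;st()"
```

```text
clock: 22.57
tcp_pos: [0.5542, -0.1437, 0.0433]
orientation: [2.009, 2.406, -0.004]
contact_force: [4.1, -13.8, -6.0]
grip_width: 0.0216
gripper_force: 88.5
[ 0.5542 -0.1437  0.0433] yaw 10.29 F [  4.1 -13.8  -6. ] M [-2.48 -0.75  0.23] j [-0.13  0.58  0.35  1.97 -0.31  0.64  0.6 ] w 0.0216
```

```bash
python3 -m crank '[[0.005,-0.028,0,0.003,-0.6],[0,0,0,0,-0.4],[0,0,0,0,-0.2],[0,0,0,0,0],[0,0,0,0,0.2],[0,0,0,0,0.3],[0,0,0,0,0.3],[0,0,0,0,0.3]]'; python3 -c "from h import *;st()"; python3 -m crank '[[0,0,0.05,0,0.3],[0,0,0.1,0,0.3],[0,0,0.15,0,0.3],[0,0,0.2,0,0.3],[0,0,0.2,0,0.3],[0.02,-0.1,0.1,0,0.3],[0.02,-0.1,0.05,0,0.3],[0,0,0,0,0.3]]'; python3 - <<'E'
from h import *
st(); p=[.5366,-.0461,.184]
for n in('scene','top','wrist'):
    m=r.camera_model(n); im=r.grab_frame(n); cv2.imwrite(f'pics/z_{n}.png',im); f=im.astype(np.float32)
    for yo in (-.12,-.117,-.113,-.105,-.095,-.085,-.077,-.073,-.069,-.065,0,.075,.08,.083,.087,.09):
        q=proj(m,T2(p,[[0,yo,.058]]))[0]; a=T2(p,[[0,yo,.058]])
        if 0<=q[0]<640 and 0<=q[1]<480: print(n,yo,q.round(0),im[int(round(q[1])),int(round(q[0]))])
E
```

```text
clock: 23.23
tcp_pos: [0.5541, -0.1436, 0.0429]
orientation: [-2.006, -2.417, -0.0]
contact_force: [-0.1, -0.3, 0.8]
grip_width: 0.0555
gripper_force: 0.0
[ 0.5541 -0.1436  0.0429] yaw 10.62 F [-0.1 -0.3  0.8] M [-0.01  0.01 -0.02] j [-0.12  0.58  0.35  1.96 -0.31  0.65  0.61] w 0.0555
clock: 23.9
tcp_pos: [0.5637, -0.189, 0.2175]
orientation: [2.007, 2.406, 0.003]
contact_force: [0.4, -0.6, -0.2]
grip_width: 0.0558
gripper_force: 0.0
[ 0.5637 -0.189   0.2175] yaw 10.33 F [ 0.4 -0.6 -0.2] M [-0.02  0.    0.04] j [-0.14  0.38  0.47  1.8  -0.2   1.    0.58] w 0.0558
scene -0.12 [384. 342.] [43 43 44]
scene -0.117 [383. 341.] [39 40 41]
scene -0.113 [381. 339.] [41 44 43]
scene -0.105 [377. 337.] [68 69 67]
scene -0.095 [372. 334.] [46 45 45]
scene -0.085 [367. 331.] [42 44 44]
scene -0.077 [364. 329.] [44 45 45]
scene -0.073 [362. 327.] [43 44 44]
scene -0.069 [360. 326.] [39 41 41]
scene -0.065 [358. 325.] [42 43 45]
scene 0 [330. 307.] [187 201 202]
scene 0.075 [300. 288.] [186 199 201]
scene 0.08 [298. 287.] [188 200 201]
scene 0.083 [297. 286.] [186 199 200]
scene 0.087 [296. 285.]
[... 290 characters left out ...]
op -0.073 [410. 250.] [31 47 62]
top -0.069 [408. 250.] [45 71 91]
top -0.065 [407. 250.] [49 72 95]
top 0 [379. 255.] [45 64 87]
top 0.075 [348. 260.] [124 127 129]
top 0.08 [346. 261.] [138 142 142]
top 0.083 [345. 261.] [145 148 149]
top 0.087 [343. 261.] [155 164 161]
top 0.09 [342. 261.] [160 167 164]
wrist -0.12 [324. 198.] [14 12 14]
wrist -0.117 [324. 195.] [14 13 14]
wrist -0.113 [324. 190.] [15 14 15]
wrist -0.105 [324. 181.] [16 16 16]
wrist -0.095 [324. 170.] [17 16 15]
wrist -0.085 [324. 158.] [10 10 11]
wrist -0.077 [324. 149.] [10 10 10]
wrist -0.073 [324. 144.] [12 12 12]
wrist -0.069 [324. 139.] [51 73 96]
wrist -0.065 [324. 134.] [ 44  75 106]
wrist 0 [324.  48.] [29 48 66]
```

```bash
python3 -m crank '[[0,0,0.1,0,0.3],[0,0,0,0,0.3],[0,0,0,0,0.3],[0,0,0,0,0.3]]'; python3 -c "from bench import r; print(r.hand_in())"
```

```text
clock: 24.38
tcp_pos: [0.5617, -0.1829, 0.2319]
orientation: [-2.005, -2.417, 0.001]
contact_force: [0.5, 0.1, -1.0]
grip_width: 0.0556
gripper_force: 0.0
the job is handed in; nothing more can be done
None
```

The job is handed in with no verdict returned: the spare roll stands in its bay, the spindle is threaded from the -y end until its collar stopped firmly against the outer upright (confirmed afterwards in the camera images), and everything is released. I did not re-check the candle, tin and bottle at the end.

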